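# Fold up the splatter screen

### The arm

A 7-joint arm with a two-finger parallel gripper is mounted at the origin on the work surface; the furniture and walls round the work are solid. World frame = base frame: x ahead of the robot, y to its left, z up, the work surface at z = 0. Lengths are in m, angles in rad, forces in N, time in s.
With the tool pointing down it reaches from about 0.35 to 0.9 m from the base axis. Payload 8.1 kg.
Tool frame: the origin (TCP) lies at the very end of the fingers, on their centre line; the grasp point (between the pads) lies 19 mm behind it (arm.tcp_to_grasp is the distance from the TCP to the grasp point, in m); z points along the fingers, y is the line along which they close (so a half turn about z gives the same grasp; the last joint's range is limited). The gripper opens to 92 mm and grips with 3 to 60 N. Pads are 19 mm wide; open, the fingers measure 130 mm over their backs; the gripper's body (75 mm by 190 mm) begins 47 mm behind the grasp point.
Start: joints at [1.121, 0.434, 0.025, 1.573, -0.012, 1.134, -0.075], TCP at [0.212, -0.588, 0.227] pointing down, gripper open.
Joint ranges: [-2.62, 2.62], [-0.44, 2.09], [-1.27, 1.32], [0.08, 2.57], [-1.32, 4.46], [0.12, 2], [-2.74, 2.74]. Speed limits (rad/s): [2.22, 2.22, 3.01, 3.01, 3.14, 3.14, 3.14].

### API

Orientations are given as a rotation vector (axis times angle).
In Python, from cell import arm, cams, workorder gives the robot as it stands (arm), with the cameras (cams) and the job (workorder).
- The arm moves only by the tool tcp_steps, called after ">>>" by a JSON object that holds its "name" and its "arguments". Schema: {"type":"object","properties":{"rows":{"type":"array","items":{"type":"number"},"minItems":5,"maxItems":50},"grip_n":{"type":"number"},"only":{"type":"string"},"quiet":{"type":"boolean"},"lines":{"type":"string"}},"required":["rows"],"additionalProperties":false}. rows is one flat list of numbers that holds 1 to 10 rows one after another, with no inner brackets; each row has 5 numbers: dx, dy, dz in m, then a turn about the tool's z in rad, then the opening from 0.0 (shut) to 1.0 (fully open); each row shifts and turns the commanded pose from where the row before left it, along the tool's axes as they then stand; what a row does not reach is not made up. A row lasts 1/10 s, in which the tool goes at most 0.05 m and 0.15 rad, less where a joint would pass 70% of its speed; a pose out of reach is approached as far as the arm can. The fingers move at their own pace and stop on an object; grip_n is the grip in N (left out, the last holds). Time passes only in rows, so rows that do not move let the fingers close. The tool returns the time, the measured TCP pose, the force, the opening and the grip force at its end. only (a regular expression) keeps the lines of the reply that match it, lines (a string "A,B") keeps lines A to B, and quiet returns only ok. Input that does not fit is refused with a message, and nothing moves.
- arm.observe(): the state, without advancing time (a new reading comes with each control period).
- cams.get_image(name): name is "side" or "top"; returns a dict with "image" (480x640x3 uint8, blue, green, red), "fx", "fy", "cx", "cy" (pixels), "cam_to_world" (4x4, takes a point from camera to world coordinates). Camera axes: x right, y down, z forward; pixel columns grow to the right and rows downward; lengths in m; the calibration is good to about 2 mm. A picture is of the moment at which its call begins. There is no depth.
- workorder.sign_off(): hands the job in; it is judged then, once.
The state is a dict: "clock": time; "joints": joint angles; "dq": joint speeds; "joint_efforts": joint torques, N m; "position": TCP position; "ee_rot": TCP orientation; "force": force on the tool from outside, world axes, zero at the start; "ft_torque": the same for the moment, N m; "width": opening from 0.0 (shut) to 1.0 (fully open); "gripper_force": force on a finger pad.
Only numpy, scipy, OpenCV 4.12 (cv2) and the standard library are available. Lean on these libraries where they do the work, as an engineer would, in place of code of your own. Each camera call takes 0.05 s, during which the arm holds its last target. There are 200 camera calls.

### The job

Fold the three-leaf splatter screen flat for storage, one leaf at a time from its free end: first swing the end leaf in until it lies flat against the inner side of the middle leaf, with the middle leaf still standing well open, and only then swing the middle leaf, with the end leaf inside, until both lie flat against the leaf on the foot. Leave the oil bottle standing where it is, and let go of the screen when it is folded.

Things in the scene. Friction and masses are not known exactly. Their poses are not given: they have to be found in the camera images.
- screen: Aluminium screen of three upright leaves, 3 mm sheet with 10 mm thick rims, z 10 to 110 mm. This is its first leaf, fixed on a flat steel foot (x -10 to 150, y -30 to 26, 6 mm high). Origin: on the vertical first hinge, at table height; z up. The first leaf runs 138 mm along +x in the plane y = -12 mm; the others fold onto its +y side. The leaves do not collide with one another.
- middle_leaf (a joint): Middle leaf about the first hinge, rad: 0 = folded on the first leaf (stop), + = open, counter-clockwise from above, to 2.1; starts at 1.35 to 1.85. Screen axes turned by this value: the leaf runs along +x 0 to 140 mm in the plane y = 12 mm, outer side +y; the second hinge is at x 140, y 6 mm. Stiff (0.2 Nm), stays where left.
- end_leaf (a joint): End leaf about the vertical second hinge, rad: 0 = flat on the middle leaf's inner side (stop), + = open, counter-clockwise from above, to 2.1; starts at 1.2 to 1.75. Middle leaf's axes turned by this value about the second hinge: it runs 125 mm along -x in the plane y = -6 mm; push its -y side to fold it. Easier (0.05 Nm), stays where left.
- bottle: Bystander: large clear oil bottle with a red cap and handle, 151 x 148 x 313 mm, 0.5 to 1 kg, standing loose to the right of the screen. Origin at the centre of its underside, z up. Not to be shifted or knocked over.

How it is judged:
By the outcome, as a careful person would: the job done as asked, in the order asked, and still so for the second after the job is handed in, with the robot touching nothing.
It also fails if it takes over 48 s, if anything falls off the work surface, if the arm or the gripper's body presses on something with over 40 N, if the wrist force passes 120 N, or if a joint passes its speed limit or range.

## Working session

There is one attempt and no reset: what is moved stays moved. The work goes in short steps, Python scripts to look and compute and a tool call to move; the robot and the scene stay as the last step left them, time stands still between calls to the robot, and variables do not carry over. Pictures are saved under pics/ and viewed, at most 10 in all, crops included, and the job is handed in when it is done.

```bash
ls; mkdir -p pics; python3 - <<'E'
from cell import arm, cams, workorder
import cv2
for n in("top","side"):
    d=cams.get_image(n); cv2.imwrite(f"pics/{n}0.png",d["image"]); print(n,d["fx"],d["fy"],d["cx"],d["cy"],d["cam_to_world"])
print(arm.observe())
E
```

```text
cell.py
pics
top 438.95385159572095 438.95385159572095 325.7079855829023 234.0527284298004 [[-0.52210698 -0.66102474  0.53893468  0.16211814]
 [-0.85272951  0.41645784 -0.31530184  0.2049832 ]
 [-0.01602126 -0.6241868  -0.78111085  0.71247633]
 [ 0.          0.          0.          1.        ]]
side 579.4227180676204 579.4227180676204 326.9466381553649 240.13673092465118 [[-0.05038028  0.75799884 -0.6503073   1.17447423]
 [ 0.99863261  0.02913482 -0.04340598 -0.01828551]
 [-0.0139551  -0.65160488 -0.75843018  0.69297528]
 [ 0.          0.          0.          1.        ]]
{'clock': 0.1, 'joints': array([ 1.12143062,  0.43515489,  0.02494873,  1.5739864 , -0.01157061,
        1.134038  , -0.07509394]), 'dq': array([ 3.85261126e-04, -9.90649641e-06, -9.40053867e-04, -2.62302739e-03,
       -6.04959531e-04,  1.47008077e-03, -1.29457419e-03]), 'joint_efforts': array([ 2.84948037e-03, -6.69129181e+01,  9.88016725e-01, -3.15146005e+01,
       -6.04865653e-02,  3.74612049e-02,  9.92486298e-05]), 'position': array([ 0.21220773, -0.58737843,  0.22602983]), 'ee_rot': array([-3.09313061e+00, -5.41690342e-01,  6.15906347e-04]), 'force': array([-0.00210544,  0.59263312, -0.10797378]), 'ft_torque': array([0.00336462, 0.01595793, 0.03958483]), 'gripper_force': 0.0, 'width': 1.0006286554522108}
```

View pics/top0.png

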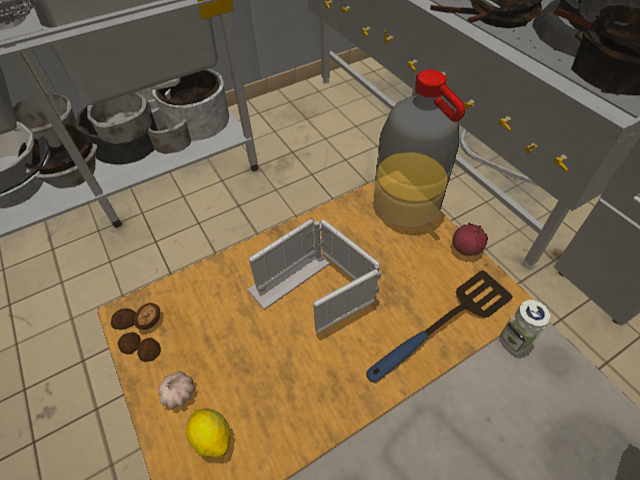

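View pics/side0.png

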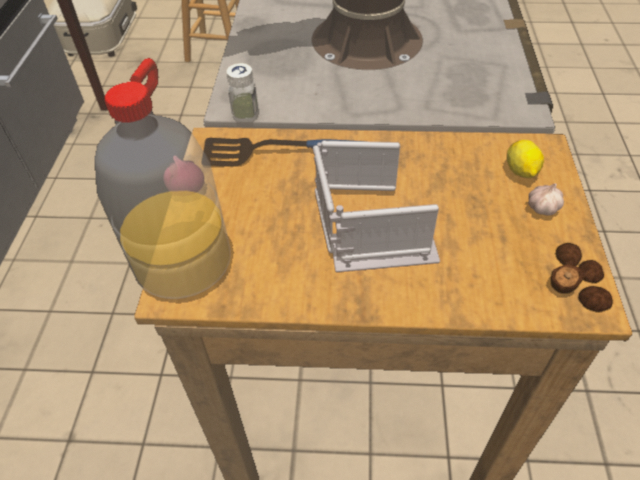

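The end leaf is nearest the robot and the first leaf is farthest away. The middle leaf joins them on the bottle side (about (350,245) in top, (325,190) in side). I'll zoom in to get exact points.

```bash
python3 - <<'E'
import cv2
a=cv2.imread("pics/top0.png")[205:345,235:395]; cv2.imwrite("pics/tc.png",cv2.resize(a,None,fx=4,fy=4,interpolation=2)) 
a=cv2.imread("pics/side0.png")[130:280,300:450]; cv2.imwrite("pics/sc.png",cv2.resize(a,None,fx=4,fy=4,interpolation=2))
E
```

```text
(no output)
```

View pics/tc.png

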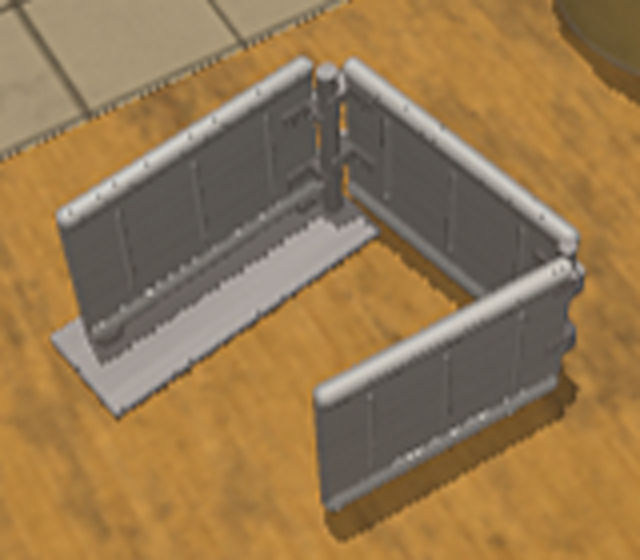

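View pics/sc.png

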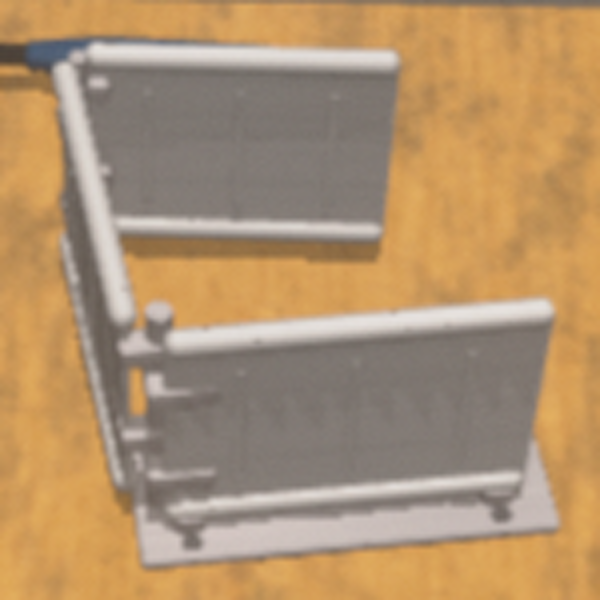

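```bash
cat > fit.py <<'E'
import numpy as np
from scipy.optimize import least_squares
def R(a): return np.array([[np.cos(a),-np.sin(a)],[np.sin(a),np.cos(a)]])
H2=np.array([.140,.006])
def pt(p,l,xy):
    xy=np.array(xy,float)
    if l==2: xy=H2+R(p[4])@xy
    if l>=1: xy=R(p[3])@xy
    return p[:2]+R(p[2])@xy
def proj(d,P):
    T=np.array(d["cam_to_world"]); c=T[:3,:3].T@(P-T[:3,3])
    return np.array([d["fx"]*c[0]/c[2]+d["cx"],d["fy"]*c[1]/c[2]+d["cy"]])
def fit(obs,p0,free=range(5)):
    free=list(free)
    def f(q):
        p=np.array(p0,float);p[free]=q
        return np.concatenate([proj(d,np.array([*pt(p,l,xy),z]))-uv for d,l,xy,z,uv in obs])
    s=least_squares(f,np.array(p0)[free],loss="soft_l1")
    p=np.array(p0,float);p[free]=s.x
    return p,s.fun
E
python3 - <<'E'
from fit import *
from cell import arm, cams, workorder
t=cams.get_image("top");s=cams.get_image("side")
o=[]
Z=.108
T=lambda l,xy,z,u,v:o.append((t,l,xy,z,np.array([235+u/4-.4,205+v/4-.4])))
S=lambda l,xy,z,u,v:o.append((s,l,xy,z,np.array([300+u/4-.4,130+v/4-.4])))
T(0,(.138,-.012),Z,66,214);T(0,(0,0),.112,327,70);T(1,(.140,.012),Z,572,240);T(2,(-.125,-.006),Z,322,392)
T(0,(.150,-.03),.006,52,340);T(0,(.150,.026),.006,118,415);T(0,(-.01,.026),.006,378,232)
S(0,(.138,-.012),Z,548,310);S(0,(0,0),.112,158,310);S(1,(.140,.012),Z,66,68);S(2,(-.125,-.006),Z,395,60)
S(0,(-.01,-.03),.006,143,560);S(0,(.150,-.03),.006,558,525)
p,r=fit(o,[.66,-.06,1.57,1.55,1.4]);print(p.round(4));print(r.reshape(-1,2).round(1))
for l,q in((0,(0,0)),(0,(.138,-.012)),(1,H2),(2,(-.125,-.006))):print(pt(p,l,q).round(3))
E
```

```text
[ 0.6127 -0.0387  1.7327  1.6278  1.3442]
[[-2.3  1. ]
 [-0.6 -1.7]
 [ 0.9 -1.1]
 [-2.3  0.2]
 [-1.2 -1.5]
 [-0.3 -0.4]
 [ 0.9 -2.2]
 [ 0.8 -2.1]
 [-0.6 -1.3]
 [-1.5 -1.9]
 [ 0.8 -0.7]
 [-1.1  0.4]
 [ 0.1 -1. ]]
[ 0.613 -0.039]
[0.602 0.099]
[ 0.477 -0.075]
[0.472 0.05 ]
```

```bash
cat > go.py <<'E'
import numpy as np,sys
from scipy.spatial.transform import Rotation as Ro
from cell import arm, cams, workorder
def rel(x,y,z):
    "goal in current tool axes"
    o=arm.observe();M=Ro.from_rotvec(o["ee_rot"]).as_matrix()
    return M.T@(np.array([x,y,z])-o["position"]),np.arctan2(M[1,0],M[0,0]),o
E
python3 - <<'E'
from fit import *
from go import *
def ray(d,u,v,z):
    T=np.array(d["cam_to_world"]);r=T[:3,:3]@[(u-d["cx"])/d["fx"],(v-d["cy"])/d["fy"],1];return T[:3,3]+r*(z-T[2,3])/r[2]
t=cams.get_image("top");s=cams.get_image("side")
print([ray(t,*q,0)[:2].round(3) for q in((374,208),(443,225),(405,230))],[ray(s,*q,0)[:2].round(3) for q in((128,275),(230,262),(180,297))], "cap",ray(t,430,78,.31).round(3),ray(s,128,95,.31).round(3))
p=np.array([.6127,-.0387,1.7327,1.6278,1.3442])
for e in(1.344+.25,1.344,0):
    q=p.copy();q[4]=e;print(e,pt(q,2,(-.09,-.0205)).round(3))
d,a,o=rel(.43,.02,.227);print(d,a)
E
```

```text
[array([ 0.66 , -0.209]), array([ 0.543, -0.304]), array([ 0.575, -0.228])] [array([ 0.661, -0.354]), array([ 0.63 , -0.204]), array([ 0.698, -0.267])] cap [ 0.627 -0.271  0.31 ] [ 0.641 -0.274  0.31 ]
1.594 [0.436 0.008]
1.344 [0.458 0.015]
0 [ 0.561 -0.035]
[ 4.11192702e-01 -4.97530127e-01 -3.01817704e-04] 0.34672579866920383
```

>>> {"name": "tcp_steps", "arguments": {"rows": [0.025,-0.031,0,0,0,0.025,-0.031,0,0,0,0.025,-0.031,0,0,0,0.025,-0.031,0,0,0,0.025,-0.031,0,0,0,0.025,-0.031,0,0,0,0.025,-0.031,0,0,0,0.025,-0.031,0,0,0], "grip_n": 20}}

```text
clock: 1.1
position: [0.3166, -0.2851, 0.2269]
ee_rot: [3.094, 0.542, 0.001]
force: [0.5, -0.3, 0.1]
width: 0.351
gripper_force: 0.0
```

>>> {"name": "tcp_steps", "arguments": {"rows": [0.025,-0.031,0,0,0,0.025,-0.031,0,0,0,0.025,-0.031,0,0,0,0.025,-0.031,0,0,0,0.025,-0.031,0,0,0,0.025,-0.031,0,0,0,0.025,-0.031,0,0,0,0.01,-0.004,0,0,0]}}

```text
clock: 1.9
position: [0.4159, -0.0116, 0.2272]
ee_rot: [-3.092, -0.55, -0.003]
force: [0.5, -1.2, 0.1]
width: 0.001
gripper_force: 0.0
```

>>> {"name": "tcp_steps", "arguments": {"rows": [0,0,0,-0.14,0,0,0,0,-0.14,0,0,0,0,-0.14,0,0,0,0,-0.14,0,0,0,0,-0.14,0,0,0,0,-0.14,0,0,0,0,-0.14,0,0,0,0,-0.14,0,0,0,0,-0.14,0,0,0,0,-0.14,0]}}

```text
clock: 2.9
position: [0.4151, -0.0166, 0.2267]
ee_rot: [2.011, 2.413, -0.0]
force: [0.3, -0.4, -0.4]
width: 0.008
gripper_force: 0.0
```

>>> {"name": "tcp_steps", "arguments": {"rows": [0,0,0,-0.14,0,0,0,0,-0.14,0,0,0,0,-0.14,0,0,0,0,-0.14,0,0,0,0,-0.14,0,0,0,0,-0.14,0,0,0,0,-0.14,0,0,0,0,-0.14,0,0,0,0,-0.14,0,0,0,0,-0.14,0]}}

```text
clock: 3.9
position: [0.4151, -0.0166, 0.2267]
ee_rot: [0.016, -3.141, 0.001]
force: [-0.1, -0.5, 0.8]
width: 0.004
gripper_force: 0.0
```

```bash
python3 - <<'E'
from go import *
d,a,o=rel(.430,.01,.06);print(d.round(4),a,o["joints"].round(2),o["position"],o["force"].round(1))
E
```

```text
[-0.0152  0.0265  0.1667] -3.1313755293105734 [ 0.6   0.17 -0.76  2.    0.14  1.02  1.35] [ 0.41509638 -0.01656692  0.22672048] [-0.1 -0.5  0.8]
```

>>> {"name": "tcp_steps", "arguments": {"rows": [0,0.0066,0.042,0,0,0,0.0066,0.042,0,0,-0.005,0.0066,0.042,0,0,-0.005,0.0066,0.041,0,0,-0.005,0,0,-0.01,0,0,0,0,0,0]}}

```text
clock: 4.5
position: [0.4305, 0.0105, 0.0602]
ee_rot: [0.026, -3.14, -0.0]
force: [-0.5, 0.3, 1.4]
width: 0.004
gripper_force: 0.0
```

```bash
python3 - <<'E'
from fit import *
from go import *
p=np.array([.6127,-.0387,1.7327,1.6278,1.3442])
d,a,o=rel(.43,.01,.06);print(d,a,o["position"],o["joints"].round(2),o["force"].round(1))
# arc path in tool axes
for e in (1.57,1.344,1.2,1.1,1.0,.5,0):
    q=p.copy();q[4]=e;w=pt(q,2,(-.09,-.0205));ang=p[2]+p[3]+e-np.pi/2*1
    ang=p[2]+p[3]+e+np.pi/2+np.pi
    print(e,w.round(4),((ang+np.pi)%(2*np.pi)-np.pi).round(3))
de=.1;c=np.array([-.09,-.0205])
mv=R(-de)@c-c # in leaf frame; tool x=-leaf y, tool y = ?
print("leaf-frame step",mv,"-> tool dx=-mv[1], dy=-mv[0] (check)")
E
```

```text
[ 0.00053351 -0.00052607  0.00015832] -3.125230426187614 [0.43052501 0.01053471 0.06015785] [ 0.36  0.45 -0.65  2.17  0.44  0.65  0.99] [-0.5  0.3  1.4]
1.57 [0.4379 0.0085] -2.923
1.344 [0.4576 0.0152] 3.134
1.2 [0.4707 0.0171] 2.99
1.1 [0.4799 0.0173] 2.89
1.0 [0.4891 0.0166] 2.79
0.5 [ 5.316e-01 -3.000e-04] 2.29
0 [ 0.5607 -0.0354] 1.79
leaf-frame step [-0.00159696  0.00908742] -> tool dx=-mv[1], dy=-mv[0] (check)
```

>>> {"name": "tcp_steps", "arguments": {"rows": [-0.009,0.0015,0,0.01,0,-0.009,0.0015,0,0.01,0,-0.009,0.0015,0,0,0,-0.0091,0.0016,0,0.1,0,-0.0091,0.0016,0,0.1,0,-0.0091,0.0016,0,0.1,0,-0.0091,0.0016,0,0.1,0]}}

```text
clock: 5.2
position: [0.4949, 0.0159, 0.0605]
ee_rot: [0.638, 3.075, 0.0]
force: [-1.2, -0.1, -0.2]
width: 0.007
gripper_force: 0.4
```

>>> {"name": "tcp_steps", "arguments": {"rows": [-0.0091,0.0016,0,0.1,0,-0.0091,0.0016,0,0.1,0,-0.0091,0.0016,0,0.1,0,-0.0091,0.0016,0,0.1,0,-0.0091,0.0016,0,0.1,0,-0.0091,0.0016,0,0.1,0,0,0,0,0,0]}}

```text
clock: 5.9
position: [0.5439, -0.0101, 0.0606]
ee_rot: [1.516, 2.749, 0.001]
force: [0.2, 0.2, 0.7]
width: 0.005
gripper_force: 0.0
```

```bash
python3 - <<'E'
from go import *
import cv2
d,a,o=rel(.5607,-.0354,.06);print(d.round(4),a,o["joints"].round(2))
cv2.imwrite("pics/c.png",np.hstack([cv2.resize(cams.get_image("top")["image"][150:350,200:400],(400,400)),cv2.resize(cams.get_image("side")["image"][80:280,250:450],(400,400))]))
E
```

```text
[-0.0303  0.0007  0.0006] 2.133739097261473 [ 0.17  0.53 -0.34  1.93  0.26  0.73  0.24]
```

View pics/c.png

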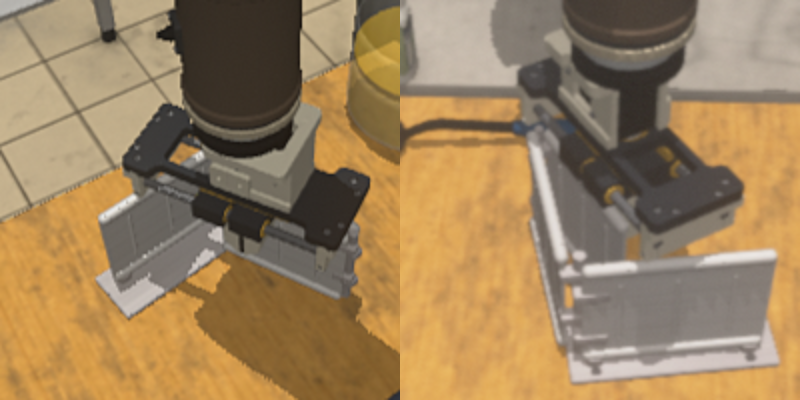

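The end leaf is folding as planned: the side half shows it at about (600,210), close to the middle leaf, which still stands open. I'll finish it slowly and check the force.

>>> {"name": "tcp_steps", "arguments": {"rows": [-0.0091,0.0016,0,0.1,0,-0.0091,0.0016,0,0.1,0,-0.0045,0.0008,0,0.05,0,-0.0045,0.0008,0,0.05,0,-0.002,0.0004,0,0.03,0,0,0,0,0,0]}}

```text
clock: 6.6
position: [0.5593, -0.0332, 0.0599]
ee_rot: [1.943, 2.468, 0.0]
force: [-0.5, -0.3, -0.0]
width: 0.003
gripper_force: 0.0
```

```bash
python3 - <<'E'
from go import *
d,a,o=rel(.5607,-.0354,.06);print(d.round(4),a,o["force"].round(2))
E
```

```text
[-0.0024  0.0009 -0.0001] 1.8078234667092832 [-0.5  -0.35 -0.01]
```

>>> {"name": "tcp_steps", "arguments": {"rows": [-0.001,0,0,0,0,0,0,0,0,0]}}

```text
clock: 6.8
position: [0.5594, -0.0341, 0.0598]
ee_rot: [-1.943, -2.469, -0.0]
force: [-0.3, 0.2, 0.7]
width: 0.002
gripper_force: 0.3
```

>>> {"name": "tcp_steps", "arguments": {"rows": [-0.001,0,0,0,0,0,0,0,0,0]}}

```text
clock: 7.0
position: [0.5596, -0.0348, 0.0597]
ee_rot: [-1.943, -2.468, -0.0]
force: [-0.8, 2.8, 1.4]
width: 0.005
gripper_force: 1.4
```

>>> {"name": "tcp_steps", "arguments": {"rows": [-0.001,0,0,0,0,0,0,0,0,0]}}

```text
clock: 7.2
position: [0.5598, -0.0357, 0.0597]
ee_rot: [-1.943, -2.468, -0.0]
force: [-2.1, 3.8, 2.9]
width: 0.005
gripper_force: 2.3
```

>>> {"name": "tcp_steps", "arguments": {"rows": [-0.001,0,0,0,0,0,0,0,0,0,0.01,0,0,0,0,0.01,0,0,0,0,0,0,-0.045,0,0,0,0,-0.045,0,0,0,0,-0.045,0,0,0,0,0,0,0]}}

```text
clock: 8.0
position: [0.559, -0.0168, 0.201]
ee_rot: [1.939, 2.461, 0.01]
force: [0.6, 0.2, -0.8]
width: 0.007
gripper_force: 0.0
```

```bash
python3 - <<'E'
from fit import *
from go import *
p=np.array([.6127,-.0387,1.7327,1.6278,0])
for c in((.11,.05),(.11,.0265)):
    w=pt(p,1,c);d,a,o=rel(*w,.06);print(w.round(4),d.round(4),a)
w=pt(np.array([*p[:3],0,0]),1,(.11,.0265));print(w,p[2]-np.pi/2,p[2]+p[3]-np.pi/2)
c=np.array([.11,.0265]);print(R(-.1)@c-c,o["joints"].round(2))
import cv2
cv2.imwrite("pics/d.png",np.hstack([cv2.resize(cams.get_image("top")["image"][150:350,200:400],(400,400)),cv2.resize(cams.get_image("side")["image"][80:280,250:450],(400,400))]))
E
```

```text
[ 0.5162 -0.1114] [-0.0816 -0.0652  0.1405] 1.8069784974993457
[ 0.5111 -0.0885] [-0.0581 -0.0648  0.1405] 1.8069784974993457
[0.56881486 0.06558971] 0.16190367320510335 1.7897036732051035
[ 0.00209604 -0.01111407] [ 0.15  0.37 -0.29  1.76  0.12  1.02  0.05]
```

View pics/d.png

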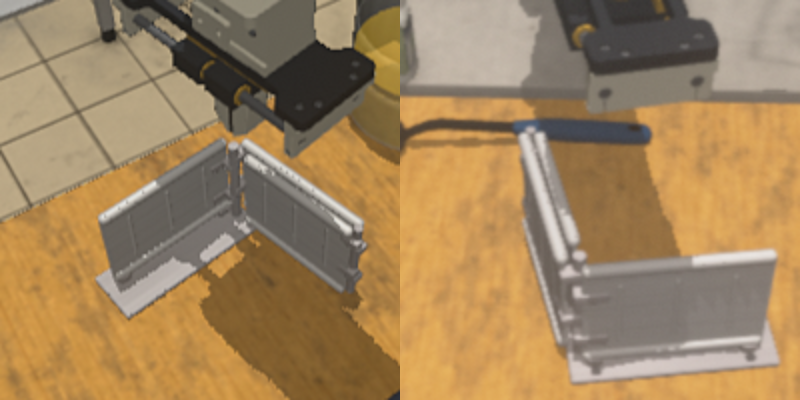

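The end leaf (about (300,190) in the top half) lies flat on the middle leaf, which is still wide open. Next I go over to the outer side.

>>> {"name": "tcp_steps", "arguments": {"rows": [-0.0195,-0.0163,0,0,0,-0.0195,-0.0163,0,0,0,-0.0195,-0.0163,0,0,0,-0.0195,-0.0163,0,0,0,0,0,0,0,0,0,0,0.035,0,0,0,0,0.035,0,0,0,0,0.035,0,0,0,0,0.035,0,0,0,0,0,0,0]}}

```text
clock: 9.1
position: [0.5065, -0.1075, 0.0501]
ee_rot: [-1.938, -2.462, 0.007]
force: [-0.2, 1.2, 0.4]
width: 0.008
gripper_force: 0.0
```

```bash
python3 - <<'E'
from go import *
d,a,o=rel(.5111,-.0885,.06);print(d.round(4),a,o["joints"].round(2))
E
```

```text
[ 0.0175  0.0088 -0.0099] 1.8077535332980303 [ 0.28  0.51 -0.23  2.    0.18  0.67  0.17]
```

>>> {"name": "tcp_steps", "arguments": {"rows": [0.006,0.003,-0.005,0.0,0,0.006,0.003,-0.005,0.01,0,0.0055,0.0028,0,0.01,0,0.0111,-0.0021,0,0.1,0,0.0111,-0.0021,0,0.1,0,0.0111,-0.0021,0,0.1,0,0.0111,-0.0021,0,0.1,0,0,0,0,0,0]}}

```text
clock: 9.9
position: [0.5047, -0.0443, 0.0662]
ee_rot: [2.415, 2.008, 0.004]
force: [-0.2, 0.1, -0.5]
width: 0.005
gripper_force: 0.0
```

>>> {"name": "tcp_steps", "arguments": {"rows": [0.0111,-0.0021,0,0.1,0,0.0111,-0.0021,0,0.1,0,0.0111,-0.0021,0,0.1,0,0.0111,-0.0021,0,0.1,0,0.0111,-0.0021,0,0.1,0,0.0111,-0.0021,0,0.1,0,0,0,0,0,0]}}

```text
clock: 10.6
position: [0.5211, 0.0198, 0.0655]
ee_rot: [2.9, 1.208, 0.003]
force: [-0.5, -0.6, -0.2]
width: 0.005
gripper_force: 0.0
```

```bash
python3 - <<'E'
from go import *
import cv2
d,a,o=rel(.5688,.0656,.06);print(d.round(4),a,o["joints"].round(2))
cv2.imwrite("pics/e.png",np.hstack([cv2.resize(cams.get_image("top")["image"][150:350,200:400],(400,400)),cv2.resize(cams.get_image("side")["image"][80:280,250:450],(400,400))]))
E
```

```text
[0.0661 0.0016 0.0056] 0.7894257620488935 [-0.16  0.47  0.03  2.   -0.02  0.67 -0.9 ]
```

View pics/e.png

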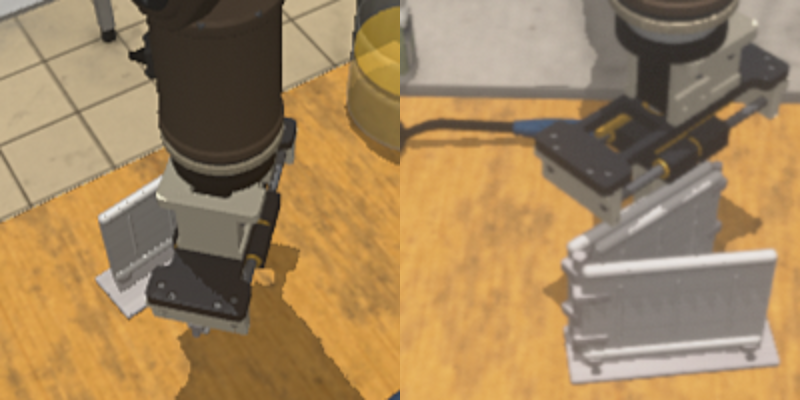

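Both leaves are swinging together (side half: (650,215)) and the foot hasn't moved. About 0.6 rad remains.

>>> {"name": "tcp_steps", "arguments": {"rows": [0.0111,-0.0021,0,0.1,0,0.0111,-0.0021,0,0.1,0,0.0111,-0.0021,0,0.1,0,0.0111,-0.0021,0,0.1,0,0.0056,-0.001,0,0.06,0,0.0056,-0.001,0,0.06,0,0.004,-0.0005,0,0.04,0,0.002,0,0,0.02,0,0,0,0,0,0]}}

```text
clock: 11.6
position: [0.5655, 0.0589, 0.0646]
ee_rot: [-3.124, -0.327, 0.001]
force: [-1.4, 1.5, 0.9]
width: 0.007
gripper_force: 0.8
```

```bash
python3 - <<'E'
from go import *
d,a,o=rel(.5688,.0656,.06);print(d.round(4),a)
E
```

```text
[ 0.0046 -0.0059  0.0046] 0.20853054095252938
```

>>> {"name": "tcp_steps", "arguments": {"rows": [0.001,0,0,0,0,0,0,0,0,0]}}

```text
clock: 11.8
position: [0.5666, 0.0592, 0.0646]
ee_rot: [-3.125, -0.326, 0.001]
force: [-3.1, 1.1, -0.2]
width: 0.005
gripper_force: 1.3
```

>>> {"name": "tcp_steps", "arguments": {"rows": [0.001,0,0,0,0,0,0,0,0,0]}}

```text
clock: 12.0
position: [0.5679, 0.0596, 0.0646]
ee_rot: [-3.125, -0.325, 0.0]
force: [-1.7, 1.6, -0.4]
width: 0.006
gripper_force: 1.3
```

>>> {"name": "tcp_steps", "arguments": {"rows": [0.001,0,0,0.02,0,0,0,0,0,0]}}

```text
clock: 12.2
position: [0.5691, 0.0598, 0.0647]
ee_rot: [3.128, 0.291, 0.0]
force: [-2.8, 2.0, -0.6]
width: 0.001
gripper_force: 1.2
```

>>> {"name": "tcp_steps", "arguments": {"rows": [0.001,0,0,0.02,0,0,0,0,0,0]}}

```text
clock: 12.4
position: [0.5701, 0.06, 0.0647]
ee_rot: [3.131, 0.26, 0.0]
force: [-2.4, 2.2, -0.9]
width: 0.005
gripper_force: 1.3
```

>>> {"name": "tcp_steps", "arguments": {"rows": [0.001,0,0,0,0,0,0,0,0,0], "only": "pos|force"}}

```text
position: [0.5701, 0.06, 0.0647]
force: [-6.8, 1.7, 3.0]
gripper_force: 3.1
```

>>> {"name": "tcp_steps", "arguments": {"rows": [0.001,0,0,0,0,0,0,0,0,0], "only": "pos|force"}}

```text
position: [0.5701, 0.06, 0.0646]
force: [-9.7, 1.1, 5.8]
gripper_force: 4.8
```

>>> {"name": "tcp_steps", "arguments": {"rows": [-0.01,0,0,0,0,-0.02,0,0,0,0,-0.03,0,0,0,0,-0.04,0,-0.03,0,0,-0.04,0,-0.03,0,0,0,0,-0.04,0,0,0,0.045,-0.02,0,0,0,0.045,0,0,0,0,0.045,0,0,0,0,0,0,0,0]}}

```text
clock: 13.8
position: [0.4572, -0.1029, 0.1858]
ee_rot: [3.128, 0.248, 0.006]
force: [-0.2, -0.2, -0.6]
width: 0.008
gripper_force: 0.0
```

```bash
python3 - <<'E'
from cell import arm, cams, workorder
import cv2,numpy as np
t=cams.get_image("top")["image"];s=cams.get_image("side")["image"];cv2.imwrite("pics/ft.png",t);cv2.imwrite("pics/fs.png",s)
cv2.imwrite("pics/f.png",np.hstack([cv2.resize(t[180:330,230:380],(400,400)),cv2.resize(s[160:310,310:460],(400,400))]))
for n,a in(("top",t),("side",s)):
    b=cv2.imread(f"pics/{n}0.png"); r=(slice(65,130),slice(410,470)) if n=="top" else (slice(60,300),slice(95,200))
    print(n,cv2.absdiff(a[r],b[r]).mean())
E
```

```text
top 39.45905982905983
side 2.644537037037037
```

View pics/f.png

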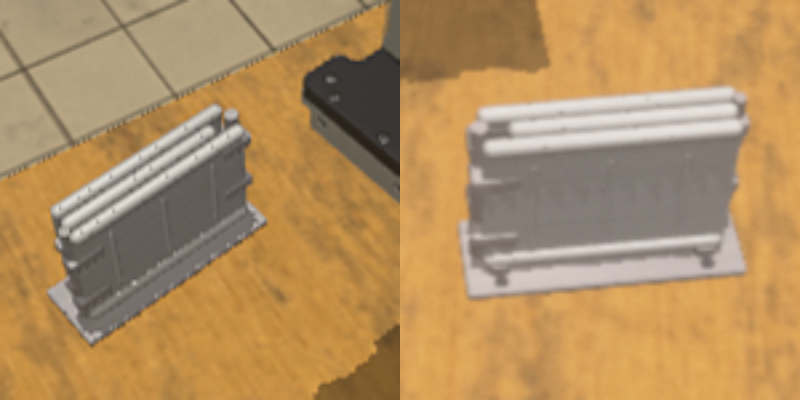

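All three rims are parallel and close together in both views (top half (150,180), side half (610,120)). The bottle's region is essentially unchanged in the side view, and the gripper is clear of everything.

```bash
python3 -c "
from cell import arm, cams, workorder
print(workorder.sign_off())"
```

```text
the job is handed in; nothing more can be done
None
```

The screen is folded flat, end leaf first and then the middle leaf; the gripper is clear of it, the bottle looks undisturbed, and the job was handed in at about 14 s.

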